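# Counter-hold the hidden bolt head of the magnifier arm

### The arm

A 6-joint arm with a two-finger parallel gripper is mounted at the origin on a cart in front of the work surface, level with it; the furniture and walls round the work are solid. World frame = base frame: x ahead of the robot, y to its left, z up, the work surface at z = 0. Lengths are in m, angles in degrees, forces in N, time in s.
With the tool pointing down it reaches from about 0.25 to 0.725 m from the base axis. Payload 9.7 kg.
Tool frame: the origin (TCP) lies on the centre line of the jaws, within the pads' length; the fingertips stand bot.nose_length ahead of it and the grasp point (between the pads) lies 11 mm behind it (bot.nose_length is the distance from the TCP to the fingertips, in m); z points along the fingers, y is the line along which they close (so a half turn about z gives the same grasp; the last joint's range is limited). The gripper opens to 85 mm and grips with 20 to 120 N. Pads are 22 mm wide; open, the fingers measure 114 mm over their backs; the gripper's body (76 mm by 85 mm) begins 54 mm behind the grasp point. The pads swing forward as they close: fully open they stand 13 mm farther back than shut.
Start: joints at [-76.146, 4.979, 10.078, 95.1, 0, 90], TCP at [0.132, -0.534, 0.239] pointing down, gripper open.
Joint ranges: [-179.16, 179.16], [-48.56, 103.87], [-65.8, 70.77], [-126.05, 130.52], [-82.76, 87.17], [-180, 180]. Speed limits (degrees/s): [127.2, 127.2, 147.25, 180, 180, 180].

### API

Orientations are given as [roll, pitch, yaw] about the fixed x, y, z axes, in that order (R = Rz(yaw) Ry(pitch) Rx(roll)).
In Python, from workcell import bot gives the robot as it stands. The module is installed in compiled form; this text tells all that it offers.
- The arm moves only by the shell command python3 -m inch 'ROWS' [OPENING] [FORCE]. ROWS is JSON, a list of rows, each a list of 4 numbers: the shift along the world's x, y, z in cm, then the turn about the world's z in degrees. A call has exactly 8 rows; each row is the pose to reach, as a shift and turn from the pose commanded when the call began; what a row does not reach only later rows make up. A row lasts 1/8 s, in which the tool goes at most 62.5 mm and 10.7 degrees, less where a joint would pass 70% of its speed; a pose out of reach is approached as far as the arm can. A call with a gripper value outside its range is refused whole. OPENING is the finger opening in cm, from 0 to 8.54, set as the call begins (- or left out, the last holds). The fingers move at their own pace and stop on an object; FORCE is the grip in N (left out, the last holds). Time passes only in rows, so rows that repeat a pose let the fingers close, or fill a call up. It gives the time, the measured TCP pose, the force, the opening and the grip force at its end, in the units of the state.
- bot.get_obs(): the state, without advancing time (a new reading comes with each control period).
- bot.camera(name): name is "scene" or "top"; returns a dict with "img" (400x640x3 uint8, red, green, blue), "fovy" (degrees; the focal length in pixels is half the picture's height over the tangent of half this angle, whatever the lens; pixels are square), "cx", "cy" (the principal point, pixels), "R" (3x3) and "t" (3): a world point X has camera coordinates R X + t. Camera axes: x right, y down, z forward; pixel columns grow to the right and rows downward; lengths in m; the calibration is good to about 2 mm. A picture is of the moment at which its call begins. There is no depth.
- bot.job_done(): hands the job in; it is judged then, once.
Trained networks look in a picture, given as the dict that the camera call returned (one of the last four; its "shot" number tells which), for a name from the list of things; names that differ only in an ending like _2 or _b are one class to them, and where a whole thing is asked for, a point or a joint stands for the part that bears it (a point fixed in the world has none). Each returns a list of dicts, best first, with "score" (0 to 1); they miss things now and then, are a little off and sometimes report something else, mostly with a low value. They report only what shows in the picture. A call takes as long as a camera call.
- bot.find_in(thing, picture): "point" ([column, row] in pixels, amid what is visible of it).
- bot.landmark_of(thing, picture): "point" ([column, row] in pixels: a listed point, or the origin of a listed thing).
The state is a dict: "time": time; "q": joint angles; "qd": joint speeds; "joint_efforts": joint torques, N m; "ee_pos": TCP position; "tcp_rot": TCP orientation; "wrist_force": force on the tool from outside, world axes, zero at the start; "torque": the same for the moment, N m; "opening": finger opening in m; "grasp_force": force on a finger pad.
Only numpy, scipy, OpenCV 4.12 (cv2) and the standard library are available. Lean on these libraries where they do the work, as an engineer would, in place of code of your own. Each camera call takes 0.05 s, during which the arm holds its last target. There are 200 camera calls.

### The job

The magnifier arm has sagged because its pivot bolt is loose: turn the crank by its red knob anticlockwise (seen from above) a full turn to its stop, so that the orange guard hood winds all the way back (move the hood by the crank only, never force it by hand). Then reach down into the gap behind the bracket, grip the hidden hexagonal bolt head by its flats, turn it until the magnifier arm is level, and finish while still holding it level by the bolt head alone, touching nothing of the arm itself, so that a colleague can tighten the nut in front. Leave the coral, the black can, the red-capped vial and the pale weight where they stand.

Things in the scene. Friction and masses are not known exactly. Their poses are not given: they have to be found in the camera images.
- rig: Fixed rig. Grey base plate 12 mm thick, x -85..+115, y -85..+195 mm in the rig's frame; origin on the desk, x away from the robot, y left, z up. Aluminium bracket: upright plate, x -35..-25 mm, 110 mm wide up to z 82, 70 mm wide (y -35..+35) above that, top z 127 mm. Pivot axis along x at y 0, z 105 mm. Blue gearbox under the crank: y 120..180, x -20..+40, top z 58 mm.
- crank (a joint): Crank angle, rad: starts at 0 to 0.35, grows anticlockwise from above, rigid stop at 6.9. Dark steel disc, radius 55 mm, top at z 72 mm, vertical axis. Geared to the guard (6.8 mm per rad), stays where left, takes about 2.5 N at the knob. At 0 the knob lies on the rig's -x side of the axis.
- knob_grip (a point): Point on the axis of the red upright knob of the crank, at the height to grip (z 100 mm). The knob is 16 mm across, from z 77 to z 115 mm, 45 mm from the crank's axis, and spins freely on its own axis, so a gripper need not turn with the crank.
- crank_axis (a point): Point on the vertical axis of the crank, z 100 mm.
- guard_edge (a point): Middle of the front edge of the guard's roof, at its top (z 133 mm), closed at rig x -24 mm. Wound all the way back it stands at rig x +23 mm, which leaves a gap of 48 mm behind the bracket.
- bolt_head: Steel hex bolt head behind the bracket, 30 mm across flats, 24 mm long (rig x -21..+3 mm). Origin at its centre (rig x -9, y 0, z 105 mm); x along the bolt, away from the bracket; y normal to two opposite flats 17 mm wide. With the arm level these two are upright, facing the rig's +y and -y; they lean as it sags. The arm's weight turns it with about 0.2 N m. 50 mm free below.
- pivot (a joint): Angle of bolt, head and magnifier arm, which turn as one about the rig's x axis, rad: 0 = level, negative = lens hanging down. By its weight the arm rests on a stop at -0.3 and falls back there when not held; it can be raised to 0.5. At value q head and arm are turned by -q about the rig's +x axis.
- lens_arm: Black magnifier arm in front of the bracket with a round lens (82 mm across) at its end, pointing to the rig's -y; rigidly joined to the bolt. Origin on the pivot axis. The lens centre lies 150 mm from the axis.
- guard: Orange guard hood that slides along the rig's x, driven only by the crank; it cannot be pushed by hand. Roof 4 mm thick, 42 mm long, 70 mm wide (rig y -35..+35), top at z 133 mm, with a wall down its back. Closed, the roof covers the bolt head. Origin equals the rig's when closed and moves with the hood.
- coral: Bystander: brown branching coral, 47 x 62 x 36 mm, loose, below the lens. Origin under its centre.
- objective_can: Bystander: black screw can, 57 mm across, 68 mm high, loose, to the left of the rig. Origin under its centre.
- red_vial: Bystander: glass vial with a red cap, 23 mm across, 62 mm high, loose, in front of the rig. Origin under its centre.
- stage_weight: Bystander: pale metal weight with a knob, 32 mm across, 38 mm high, loose, to the right of the rig at the back. Origin under its centre.

How it is judged:
By the outcome, as a careful person would: the job done as asked, in the order asked, and still so for the second after the job is handed in, while the arm keeps its last pose, push and grip.
It also fails if it takes over 64 s, if anything falls off the work surface, if the arm or the gripper's body presses on something with over 40 N, if the wrist force passes 120 N, or if a joint passes its speed limit or range.

## Working session

There is one attempt and no reset: what is moved stays moved. The work goes in short steps, Python scripts to look and compute and a shell command to move; the robot and the scene stay as the last step left them, time stands still between calls to the robot, and variables do not carry over. Pictures are saved under pics/ and viewed, at most 10 in all, crops included, and the job is handed in when it is done.

```bash
mkdir -p pics
cat > h.py <<'E'
import numpy as np, cv2
from workcell import bot
def K(p):
    f=p["img"].shape[0]/2/np.tan(np.radians(p["fovy"])/2); return f
def ray(p,uv):
    f=K(p);R=np.array(p["R"]);t=np.array(p["t"])
    d=R.T@np.array([(uv[0]-p["cx"])/f,(uv[1]-p["cy"])/f,1]); return -R.T@t,d/np.linalg.norm(d)
def onz(p,uv,z):
    c,d=ray(p,uv); return c+d*(z-c[2])/d[2]
def proj(p,X):
    f=K(p);c=np.array(p["R"])@np.array(X)+np.array(p["t"]); return [p["cx"]+f*c[0]/c[2],p["cy"]+f*c[1]/c[2]]
def tri(rs):
    A=0;b=0
    for c,d in rs:
        M=np.eye(3)-np.outer(d,d);A=A+M;b=b+M@c
    return np.linalg.solve(A,b)
def save(p,n): cv2.imwrite("pics/"+n,cv2.cvtColor(p["img"],cv2.COLOR_RGB2BGR))
E
python3 - <<'E'
from h import *
np.set_printoptions(precision=4,suppress=True)
S=bot.camera("scene");T=bot.camera("top")
save(S,"s0.png");save(T,"t0.png")
print(bot.nose_length,bot.get_obs())
for p in(S,T): print(p["fovy"],p["cx"],p["cy"],-np.array(p["R"]).T@p["t"])
zs=dict(rig=0,knob_grip=.1,crank_axis=.1,guard_edge=.133,bolt_head=.105,lens_arm=.105,guard=0,coral=0,objective_can=0,red_vial=0,stage_weight=0)
for n,z in zs.items():
    for k,p in(("S",S),("T",T)):
        for o in bot.landmark_of(n,p)[:2]: print(n,k,np.round(o["point"],1),round(o["score"],2),onz(p,o["point"],z))
E
```

```text
0.008 {'time': 0.1, 'q': array([-76.1468,   5.0069,  10.0396,  95.0997,   0.0017,  90.0013]), 'qd': array([-0.0744, -0.0882,  0.185 ,  0.0956, -0.0658, -0.0755]), 'joint_efforts': array([ -0.001 , -52.1561,  46.5653,   0.0161,   0.0001,   0.    ]), 'ee_pos': array([ 0.1317, -0.5338,  0.2387]), 'tcp_rot': array([-179.933 ,   -0.0017,   13.8518]), 'wrist_force': array([-0.0744,  0.9645, -0.8104]), 'torque': array([-0.0113, -0.0018, -0.012 ]), 'grasp_force': 0.0, 'opening': 0.08547232913020514}
56.169582310610245 321.2705580964186 196.53450291595448 [-0.1648  0.4418  0.4805]
54.577311174431145 321.0244381067044 203.3091015722035 [0.4487 0.1213 0.9489]
rig S [341.8 224.5] 0.96 [0.5612 0.0227 0.    ]
rig T [359.6 213.5] 0.4 [0.5481 0.0353 0.    ]
knob_grip S [290.  205.8] 0.7 [0.534  0.1731 0.1   ]
knob_grip S [235.8 251.9] 0.39 [0.4076 0.3287 0.1   ]
knob_grip T [294.7 215.2] 0.83 [0.5365 0.1872 0.1   ]
crank_axis S [281.1 199.1] 0.85 [0.5747 0.1787 0.1   ]
crank_axis T [297.9 197.1] 0.55 [0.5767 0.1797 0.1   ]
guard_edge S [346.9 182.6] 0.67 [0.5257 0.0329 0.133 ]
bolt_head S [376. 202.] 0.26 [ 0.4574 -0.0044  0.105 ]
lens_arm S [339.8 188.9] 0.79 [0.5556 0.0345 0.105 ]
guard T [361.5 214.7] 0.93 [0.545  0.0307 0.    ]
objective_can S [230.2 250.6] 0.75 [ 0.5688  0.3091 -0.    ]
objective_can S [346.4 184.2] 0.61 [ 0.7795 -0.1158  0.    ]
objective_can T [252.4 207.5] 0.64 [0.568  0.2993 0.    ]
red_vial S [354.5 250.5] 0.74 [ 0.4446  0.0545 -0.    ]
red_vial S [286.8 206.1] 0.58 [0.7199 0.1112 0.    ]
red_vial T [354.3 255.2] 0.47 [0.4467 0.0512 0.    ]
red_vial T [294.5 215.9] 0.18 [0.5452 0.1954 0.    ]
stage_weight S [375.5 200.1] 0.41 [ 0.6424 -0.1348  0.    ]
stage_weight T [419.2 177.3] 0.73 [ 0.6356 -0.1154  0.    ]
```

View pics/s0.png

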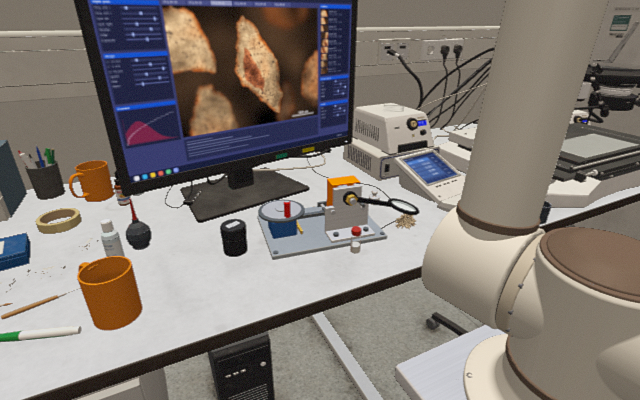

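View pics/t0.png

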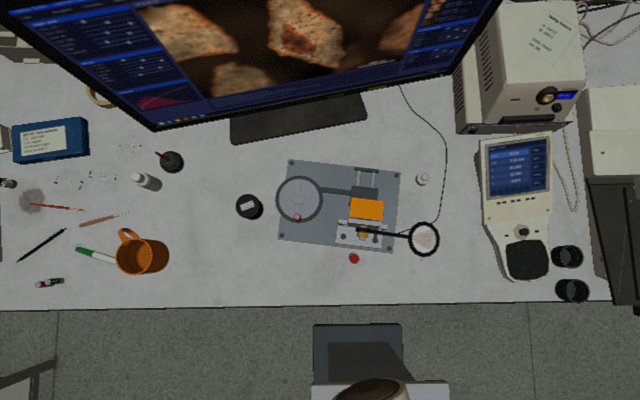

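The top view shows the rig plate with corners near (288,158), (400,172), (392,253) and (278,240), so yaw is about −6.5°. The crank disc is at (299,199), the red knob at (297,217), the hood at (366,209), the lens at (424,238) and the vial at (354,258). Next I refine the rig pose.

Run:
```python
from h import *
from scipy.optimize import least_squares
np.set_printoptions(precision=4,suppress=True)
S=bot.camera("scene");T=bot.camera("top")
# monitor lower corners
for a,b in (((128,192),(155,130)),((355,140),(453,75))): print("mon",tri([ray(S,a),ray(T,b)]))
def red(p,uv,r):
    im=p["img"].astype(int);m=(im[...,0]>130)&(im[...,1]<75)&(im[...,2]<75)
    v,u=np.nonzero(m);k=np.hypot(u-uv[0],v-uv[1])<r; return np.array([u[k].mean(),v[k].mean()]),k.sum()
ks,n1=red(S,(288,208),14);kt,n2=red(T,(297,217),9);print(ks,n1,kt,n2,"knob",tri([ray(S,ks),ray(T,kt)]),onz(T,kt,.108),onz(S,ks,.098))
# disc and hood in top
# crop
big=[]
c=T["img"][145:265,265:445];big=cv2.resize(c,None,fx=4.4,fy=4.4,interpolation=cv2.INTER_CUBIC)
cv2.imwrite("pics/tc.png",cv2.cvtColor(big,cv2.COLOR_RGB2BGR))
c=S["img"][165:265,250:430];big=cv2.resize(c,None,fx=4.4,fy=4.4,interpolation=cv2.INTER_CUBIC)
cv2.imwrite("pics/sc.png",cv2.cvtColor(big,cv2.COLOR_RGB2BGR))
```

```text
mon [0.7311 0.4942 0.1175]
mon [ 0.8428 -0.176   0.12  ]
[286.9535 209.6279] 43 [nan nan] 0 knob [nan nan nan] [nan nan nan] [0.5234 0.1846 0.098 ]<stdin>:9: RuntimeWarning: Mean of empty slice.
  ret = ret.dtype.type(ret / rcount)
```

View pics/tc.png

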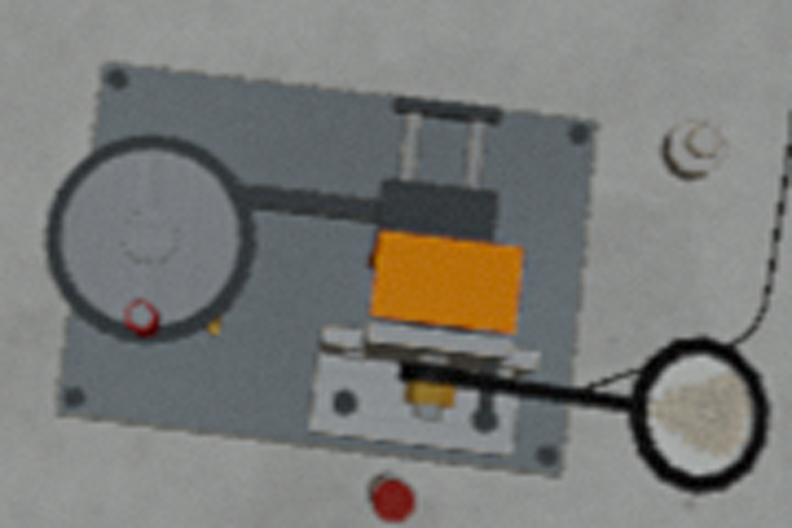

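View pics/sc.png

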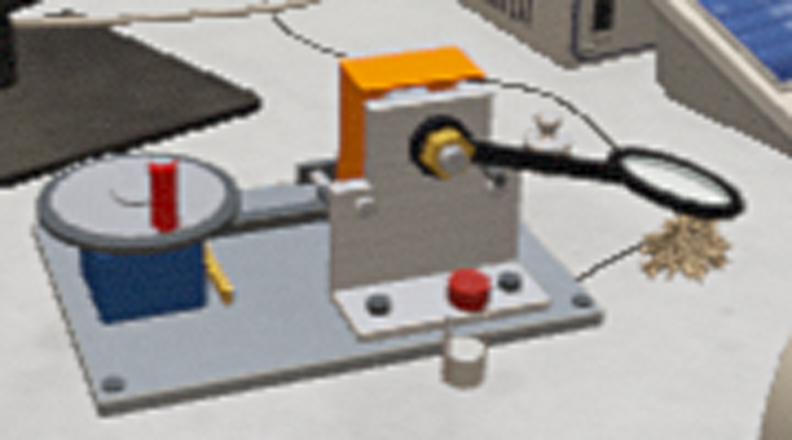

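Run:
```python
from h import *
from scipy.optimize import least_squares
np.set_printoptions(precision=4,suppress=True)
S=bot.camera("scene");T=bot.camera("top")
cv=lambda c,o:[o[0]+(c[0]+.5)/4.4-.5,o[1]+(c[1]+.5)/4.4-.5]
t=lambda c:cv(c,(265,145)); s=lambda c:cv(c,(250,165))
obs=[(T,t((103,63)),(115,195,12)),(T,t((597,122)),(115,-85,12)),(T,t((560,476)),(-85,-85,12)),(T,t((57,416)),(-85,195,12)),
(T,t((150.5,238.5)),(10,150,72)),(S,s((99,402)),(-85,195,12)),(S,s((603,314)),(-85,-85,12)),(S,s((139,200)),(10,150,72)),
(S,s((453,160)),(-50,0,105))][:8]
def W(v,r):
    c,n=np.cos(v[2]),np.sin(v[2]);r=np.array(r)/1000
    return np.array([v[0]+c*r[0]-n*r[1],v[1]+n*r[0]+c*r[1],r[2]])
f=lambda v:np.concatenate([np.array(proj(p,W(v,r)))-uv for p,uv,r in obs])
r=least_squares(f,[.56,.03,-.11]);v=r.x
print(v,np.degrees(v[2]));print(r.fun.reshape(-1,2))
np.save("rig.npy",v)
ax=W(v,(10,150,100));print("axis",ax)
kT=onz(T,t((142,314)),.115);kS=onz(S,s((163,197)),.096);kk=tri([ray(T,t((142,317))),ray(S,s((163,180)))])
for k in(kT,kS,kk):
    d=(k-ax)[:2];print("knob",k,np.hypot(*d),np.degrees(np.arctan2(d[1],d[0])-v[2]))
for c in((372,321),(518,333),(378,232),(523,246)):
    X=onz(T,t(c),.133)[:2]-v[:2];cc,n=np.cos(v[2]),np.sin(v[2]);print("hood",cc*X[0]+n*X[1],-n*X[0]+cc*X[1])
print("bolt",W(v,(-9,0,105)),W(v,(-1,0,105)))
```

```text
[ 0.5457  0.0327 -0.1397] -8.004445166289285
[[-0.1971 -0.2533]
 [ 0.2797 -0.4655]
 [ 0.7531  0.4756]
 [-0.7407 -0.1087]
 [-0.116   0.1827]
 [-0.6029  0.4969]
 [ 1.0099 -0.5759]
 [-0.293  -0.4556]]
axis [0.5765 0.1799 0.1   ]
knob [0.5332 0.1813 0.115 ] 0.04330108778262408 186.10001302380064
knob [0.5284 0.1834 0.096 ] 0.0482463195918196 183.7510419038679
knob [0.5327 0.1818 0.1033] 0.04378322130865559 185.44230209943237
hood -0.024728133667071786 0.03378344938179945
hood -0.02204433068597952 -0.036225416207044496
hood 0.018518995054700033 0.03574387819993697
hood 0.02011239119277235 -0.03437177378768441
bolt [0.5368 0.034  0.105 ] [0.5447 0.0328 0.105 ]
```

```bash
python3 -m inch '[[1.5,2.7,0,-2],[4,7.2,0,-5],[6.5,11.7,0,-8],[9,16.1,0,-12],[11.5,20.6,0,-15],[14,25.1,0,-18],[16.5,29.6,0,-22],[19,34.1,0,-22]]' 5 30
python3 -m inch '[[2.5,4.5,0,0],[5,9,0,0],[7.5,13.5,0,0],[10,18,0,0],[12.5,22.5,0,0],[15,27,0,0],[18,32.5,0,0],[20.95,37.5,0,0]]'
python3 - <<'E'
from h import *
T=bot.camera("top");S=bot.camera("scene");o=bot.get_obs();print(o["ee_pos"],o["tcp_rot"],o["opening"],o["wrist_force"])
for p in(S,T):print([(np.round(a["point"],1),round(a["score"],2)) for a in bot.landmark_of("knob_grip",p)[:2]],proj(p,[.5315,.1818,.1]))
E
```

```text
time: 2.4
ee_pos: [0.3222, -0.1915, 0.2395]
tcp_rot: [180.0, -0.1, -8.2]
wrist_force: [0.6, -1.3, 0.0]
opening: 0.05
grasp_force: 0.0
time: 3.4
ee_pos: [0.4834, -0.0192, 0.2394]
tcp_rot: [-177.5, 0.1, -3.6]
wrist_force: [-0.9, -0.6, -0.2]
opening: 0.0502
grasp_force: 0.0
[ 0.48367997 -0.01918645  0.23883425] [-1.77506495e+02  1.25843427e-01 -3.64107261e+00] 0.04985222444255002 [-0.44297887  0.14173596 -0.38202912]
[(array([288.6, 207.3]), 0.91)] [np.float64(286.7601117692541), np.float64(207.05026569839026)]
[(array([295.1, 216.7]), 0.94)] [np.float64(297.1611543454705), np.float64(217.4347900258222)]
```

```bash
python3 -m inch '[[0,0,0,0],[0,0,0,0],[0,0,0,0],[0,0,0,0],[0,0,0,0],[0,0,0,0],[0,0,0,0],[0,0,0,0]]'
```

```text
time: 4.6
ee_pos: [0.4826, -0.0188, 0.2393]
tcp_rot: [-177.5, 0.1, -3.6]
wrist_force: [0.5, 0.0, -0.4]
opening: 0.0502
grasp_force: 0.0
```

```bash
python3 -m inch '[[1,3,0,-2],[1.5,6,0,-4],[2.5,9,0,-4.4],[3,12,0,-4.4],[3.5,15,0,-4.4],[4.2,18,0,-4.4],[4.9,20.1,0,-4.4],[4.9,20.1,0,-4.4]]'
python3 - <<'E'
from h import *
o=bot.get_obs();print(o["q"],o["ee_pos"],o["tcp_rot"])
E
```

```text
time: 5.6
ee_pos: [0.5172, -0.0015, 0.2394]
tcp_rot: [-174.8, 0.2, -2.9]
wrist_force: [0.1, 0.3, -0.2]
opening: 0.0499
grasp_force: 0.0
[ -2.92229017   0.57226378   5.38374271  95.0266345    5.15688932
 179.94503129] [ 0.51715939 -0.00146981  0.23939164] [-174.84290746    0.21021471   -2.86754359]
```

```bash
python3 -m inch '[[0,0,0,10],[0,0,0,20],[0,0,0,30],[0,0,0,40],[0,0,0,50],[0,0,0,60],[0,0,0,70],[0,0,0,80]]'
python3 - <<'E'
from h import *
o=bot.get_obs();print(o["q"],o["ee_pos"],o["tcp_rot"])
E
```

```text
time: 6.6
ee_pos: [0.517, -0.0015, 0.2393]
tcp_rot: [-174.8, 0.2, 77.5]
wrist_force: [-0.7, -0.4, -0.8]
opening: 0.0501
grasp_force: 0.0
[ -0.62655148   5.56274809  10.52257418 100.0604874    0.85721707
 101.88489624] [ 0.51702017 -0.00150968  0.23933964] [-174.8323962     0.2135873    77.46000864]
```

```bash
for i in 1; do :; done
python3 -m inch '[[0,0,0,10.5],[0,0,0,21],[0,0,0,31.5],[0,0,0,42],[0,0,0,52.5],[0,0,0,63],[0,0,0,73.5],[0,0,0,84]]' >/dev/null
python3 -m inch '[[0,0,0,10.5],[0,0,0,21],[0,0,0,31.5],[0,0,0,42],[0,0,0,52.5],[0,0,0,63],[0,0,0,73.5],[0,0,0,84]]' >/dev/null
python3 -m inch '[[0,0,0,10.5],[0,0,0,21],[0,0,0,31.5],[0,0,0,42],[0,0,0,52.5],[0,0,0,63],[0,0,0,73.5],[0,0,0,84]]'
python3 - <<'E'
from h import *
o=bot.get_obs();print(o["q"],o["ee_pos"],o["tcp_rot"])
E
```

```text
time: 9.6
ee_pos: [0.5169, -0.0016, 0.2394]
tcp_rot: [-174.8, 0.2, -30.5]
wrist_force: [-0.3, -0.0, 0.2]
opening: 0.05
grasp_force: 0.0
[  -2.66831301   -1.89080247    2.93784133   92.59458968    4.66096547
 -152.0381267 ] [ 0.51693411 -0.00155817  0.23944923] [-174.8365543     0.20863304  -30.52984813]
```

```bash
python3 -m inch '[[0,0,0,10],[0,0,0,20],[0,0,0,27.5],[0,-2,0,27.5],[0,-6,0,27.5],[0,-10,0,27.5],[0,-14,0,27.5],[0,-18,0,27.5]]'
python3 - <<'E'
from h import *
o=bot.get_obs();print(o["q"],o["ee_pos"],o["tcp_rot"])
E
```

```text
time: 10.6
ee_pos: [0.5301, -0.0649, 0.2393]
tcp_rot: [-177.4, 0.3, -8.4]
wrist_force: [-0.2, 0.9, 0.3]
opening: 0.0502
grasp_force: 0.0
[  -8.35597328    3.07548294    8.03689062   95.27705235    2.65005107
 -179.93921192] [ 0.53014664 -0.06492435  0.23933058] [-177.35028495    0.31845506   -8.4166973 ]
```

```bash
python3 -m inch '[[0,-2,0,0],[0,-6,0,0],[0,-10,0,0],[0,-14,0,0],[0,-14,0,0],[0,-14,0,0],[0,-14,0,0],[0,-14,0,0]]'
python3 - <<'E'
from h import *
o=bot.get_obs();print(o["q"],o["ee_pos"],o["tcp_rot"])
E
```

```text
time: 11.6
ee_pos: [0.5469, -0.1351, 0.2394]
tcp_rot: [180.0, 0.4, -13.9]
wrist_force: [-0.2, -0.1, 0.6]
opening: 0.0499
grasp_force: 0.0
[-1.38657109e+01  7.29301134e+00  1.26115247e+01  9.57580074e+01
 -1.47555400e-02 -1.79943206e+02] [ 0.54688555 -0.13506669  0.23944712] [179.98480881   0.43947918 -13.92250676]
```

```bash
python3 -m inch '[[0,0,0,-10.5],[0,1,0,-21],[0,3,0,-31.5],[0,5,0,-42],[-0.5,7,0,-52.5],[-0.5,9,0,-63],[-1,11,0,-73.5],[-1,13,0,-84]]' >/dev/null
python3 -m inch '[[0,3,0,-10.5],[0,6,0,-21],[0,9,0,-31.5],[-0.2,12,0,-42],[-0.3,15,0,-52.5],[-0.5,17,0,-63],[-0.5,18.7,0,-73.5],[-0.5,18.7,0,-84]]'
python3 - <<'E'
from h import *
o=bot.get_obs();print(o["q"],o["ee_pos"],o["tcp_rot"])
E
```

```text
time: 13.6
ee_pos: [0.5316, 0.1831, 0.2393]
tcp_rot: [180.0, 0.4, 177.8]
wrist_force: [-0.4, 0.3, 0.6]
opening: 0.0504
grasp_force: 0.0
[19.07013391  6.24885623 11.45028241 94.77515576 -0.13683283 21.24538643] [0.53161131 0.1830767  0.23930082] [179.9730656    0.44688243 177.82413344]
```

```bash
python3 -m inch '[[0,-0.1,-2,-5.8],[0,-0.1,-4.5,-5.8],[0,-0.1,-7,-5.8],[0,-0.1,-9.5,-5.8],[0,-0.1,-12,-5.8],[0,-0.1,-13.5,-5.8],[0,-0.1,-14.9,-5.8],[0,-0.1,-14.9,-5.8]]'
python3 -m inch '[[0,0,0,0],[0,0,0,0],[0,0,0,0],[0,0,0,0],[0,0,0,0],[0,0,0,0],[0,0,0,0],[0,0,0,0]]' 1 40
python3 - <<'E'
from h import *
S=bot.camera("scene");c=cv2.resize(S["img"][120:270,200:440],None,fx=3.3,fy=3.3);cv2.imwrite("pics/g.png",c[...,::-1])
E
```

```text
time: 14.6
ee_pos: [0.5315, 0.1807, 0.0897]
tcp_rot: [-180.0, 0.4, 172.3]
wrist_force: [0.3, 1.1, 0.7]
opening: 0.05
grasp_force: 0.0
time: 15.6
ee_pos: [0.5324, 0.1809, 0.0913]
tcp_rot: [179.9, 0.5, 172.3]
wrist_force: [-0.7, 0.2, 6.2]
opening: 0.0147
grasp_force: 39.2
```

View pics/g.png

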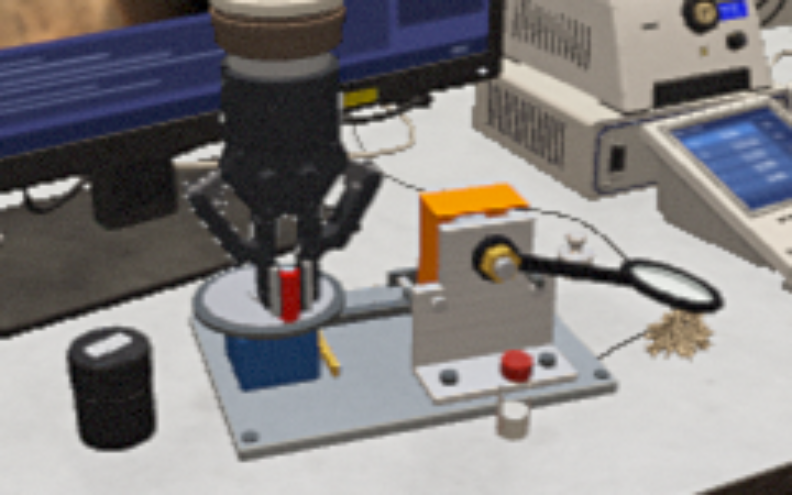

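The jaws hold the red knob, which shows at (290,295) in the crop.

```bash
python3 -c "
import numpy as np
t=178.6
for n in range(3):
  print([[round(4.5*(np.cos(np.radians(t+16*k))-np.cos(np.radians(t))),2),round(4.5*(np.sin(np.radians(t+16*k))-np.sin(np.radians(t))),2)] for k in range(1,9)]);t+=128
print([[round(4.5*(np.cos(np.radians(t+8*k))-np.cos(np.radians(t))),2),round(4.5*(np.sin(np.radians(t+8*k))-np.sin(np.radians(t))),2)] for k in range(1,9)])
"
```

```text
[[np.float64(0.14), np.float64(-1.24)], [np.float64(0.63), np.float64(-2.4)], [np.float64(1.41), np.float64(-3.38)], [np.float64(2.43), np.float64(-4.11)], [np.float64(3.61), np.float64(-4.52)], [np.float64(4.86), np.float64(-4.6)], [np.float64(6.08), np.float64(-4.32)], [np.float64(7.18), np.float64(-3.72)]]
[[np.float64(0.89), np.float64(0.88)], [np.float64(1.51), np.float64(1.97)], [np.float64(1.8), np.float64(3.19)], [np.float64(1.74), np.float64(4.44)], [np.float64(1.34), np.float64(5.63)], [np.float64(0.63), np.float64(6.66)], [np.float64(-0.34), np.float64(7.45)], [np.float64(-1.49), np.float64(7.95)]]
[[np.float64(-1.24), np.float64(0.16)], [np.float64(-2.48), np.float64(-0.03)], [np.float64(-3.62), np.float64(-0.55)], [np.float64(-4.57), np.float64(-1.36)], [np.float64(-5.26), np.float64(-2.41)], [np.float64(-5.63), np.float64(-3.6)], [np.float64(-5.67), np.float64(-4.86)], [np.float64(-5.35), np.float64(-6.07)]]
[[np.float64(0.28), np.float64(-0.56)], [np.float64(0.64), np.float64(-1.08)], [np.float64(1.06), np.float64(-1.54)], [np.float64(1.55), np.float64(-1.94)], [np.float64(2.08), np.float64(-2.27)], [np.float64(2.66), np.float64(-2.52)], [np.float64(3.26), np.float64(-2.68)], [np.float64(3.89), np.float64(-2.76)]]
```

```bash
python3 -m inch '[[0.14,-1.24,0.15,0],[0.63,-2.4,0.15,0],[1.41,-3.38,0.15,0],[2.43,-4.11,0.15,0],[3.61,-4.52,0.15,0],[4.86,-4.6,0.15,0],[6.08,-4.32,0.15,0],[7.18,-3.72,0.15,0]]'
```

```text
time: 16.65
ee_pos: [0.6047, 0.1432, 0.0915]
tcp_rot: [-179.9, 0.4, 172.2]
wrist_force: [-3.2, -1.7, -4.1]
opening: 0.0145
grasp_force: 40.2
```

Forces are low, so I continue.

```bash
python3 -m inch '[[0.89,0.88,0,0],[1.51,1.97,0,0],[1.8,3.19,0,0],[1.74,4.44,0,0],[1.34,5.63,0,0],[0.63,6.66,0,0],[-0.34,7.45,0,0],[-1.49,7.95,0,0]]'
python3 -m inch '[[-1.24,0.16,0,0],[-2.48,-0.03,0,0],[-3.62,-0.55,0,0],[-4.57,-1.36,0,0],[-5.26,-2.41,0,0],[-5.63,-3.6,0,0],[-5.67,-4.86,0,0],[-5.35,-6.07,0,0]]'
python3 - <<'E'
from h import *
T=bot.camera("top");S=bot.camera("scene")
v=np.load("rig.npy")
for p,n in((S,"S"),(T,"T")):
    for a in bot.landmark_of("guard_edge",p)[:1]:
        X=onz(p,a["point"],.133)[:2]-v[:2];print(n,a["score"],np.cos(v[2])*X[0]+np.sin(v[2])*X[1],-np.sin(v[2])*X[0]+np.cos(v[2])*X[1])
E
```

```text
time: 17.65
ee_pos: [0.5878, 0.223, 0.0916]
tcp_rot: [-179.9, 0.4, 172.3]
wrist_force: [0.8, -10.0, -8.1]
opening: 0.0144
grasp_force: 39.8
time: 18.65
ee_pos: [0.535, 0.1633, 0.0916]
tcp_rot: [179.8, 0.5, 172.3]
wrist_force: [6.9, 6.0, -15.8]
opening: 0.0144
grasp_force: 39.6
S 0.73 0.022792840989027813 0.00293534154023308
T 0.65 0.01830785908713605 -0.0011632261633781277
```

```bash
python3 -m inch '[[0.06,-0.14,-0.1,0],[0.13,-0.28,-0.1,0],[0.2,-0.42,-0.1,0],[0.28,-0.56,-0.1,0],[0.36,-0.7,-0.1,0],[0.44,-0.84,-0.1,0],[0.44,-0.84,-0.1,0],[0.44,-0.84,-0.1,0]]'
python3 - <<'E'
from h import *
T=bot.camera("top");S=bot.camera("scene")
v=np.load("rig.npy")
o=bot.get_obs();d=o["ee_pos"]-[.5765,.1799,0];print(o["ee_pos"],o["wrist_force"],np.degrees(np.arctan2(d[1],d[0]))%360)
for p,n in((S,"S"),(T,"T")):
    for a in bot.landmark_of("guard_edge",p)[:1]:
        X=onz(p,a["point"],.133)[:2]-v[:2];print(n,a["score"],np.cos(v[2])*X[0]+np.sin(v[2])*X[1],-np.sin(v[2])*X[0]+np.cos(v[2])*X[1])
E
```

```text
time: 19.85
ee_pos: [0.5377, 0.1577, 0.0914]
tcp_rot: [179.6, 0.2, 172.5]
wrist_force: [-13.5, 22.2, 1.1]
opening: 0.0144
grasp_force: 41.7
[0.53767639 0.15771591 0.09136436] [-13.03631188  23.08820049   1.22081121] 209.74395463409402
S 0.84 0.015879910515618736 0.0019451670875981356
T 0.74 0.021865055134672993 -0.0037715178581870204
```

At the stop: 26 N of reaction. I ease off, release and lift.

```bash
python3 -m inch '[[-0.1,0.2,0,0],[-0.15,0.3,0,0],[-0.15,0.3,0,0],[-0.15,0.3,0,0],[-0.15,0.3,0,0],[-0.15,0.3,0,0],[-0.15,0.3,0,0],[-0.15,0.3,0,0]]' 4.5
python3 -m inch '[[0,0,2,0],[0,0,4.5,0],[0,0,7,0],[0,0,9.5,0],[0,0,11.5,0],[0,-2,11.5,0],[0,-5,11.5,0],[0,-8,11.5,0]]'
python3 - <<'E'
from h import *
T=bot.camera("top");c=cv2.resize(T["img"][145:265,265:445],None,fx=4.4,fy=4.4,interpolation=cv2.INTER_CUBIC);cv2.imwrite("pics/t2.png",c[...,::-1])
o=bot.get_obs();print(o["q"],o["tcp_rot"],o["ee_pos"])
E
```

```text
time: 21.05
ee_pos: [0.5382, 0.1569, 0.0908]
tcp_rot: [180.0, 0.4, 172.3]
wrist_force: [1.0, -0.4, -0.4]
opening: 0.045
grasp_force: 0.0
time: 22.05
ee_pos: [0.5378, 0.0753, 0.2047]
tcp_rot: [-180.0, 0.4, 172.3]
wrist_force: [-0.3, 0.7, -0.2]
opening: 0.0451
grasp_force: 0.0
[ 7.77432974  3.00764718  4.17016423 90.81278711 -0.19036719 15.6079577 ] [-179.91074974    0.38805252  172.16609328] [0.53771214 0.07248311 0.20484888]
```

View pics/t2.png

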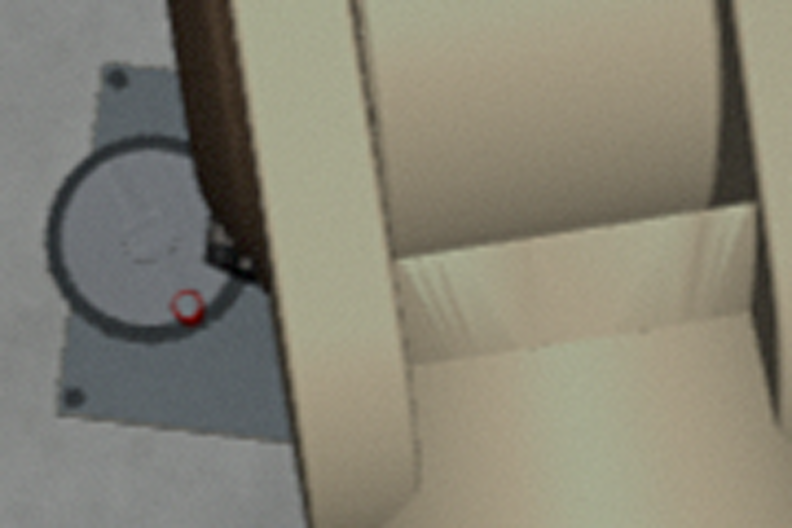

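The knob stands at (187,307), as predicted for the stop. Next I move over the gap and descend.

```bash
python3 -m inch '[[0.2,-1.5,0,0],[0.4,-3.9,0,0],[0.4,-3.9,0,0],[0.4,-3.9,-1,0],[0.4,-3.9,-2,0],[0.4,-3.9,-3,0],[0.4,-3.9,-4,0],[0.4,-3.9,-4,0]]' 5.5
python3 - <<'E'
from h import *
S=bot.camera("scene");c=cv2.resize(S["img"][140:240,260:420],None,fx=5,fy=5,interpolation=cv2.INTER_CUBIC);cv2.imwrite("pics/g2.png",c[...,::-1])
E
```

```text
time: 23.1
ee_pos: [0.5418, 0.0381, 0.1647]
tcp_rot: [-180.0, 0.4, 172.3]
wrist_force: [-0.3, 0.1, 0.4]
opening: 0.0552
grasp_force: 0.0
```

View pics/g2.png

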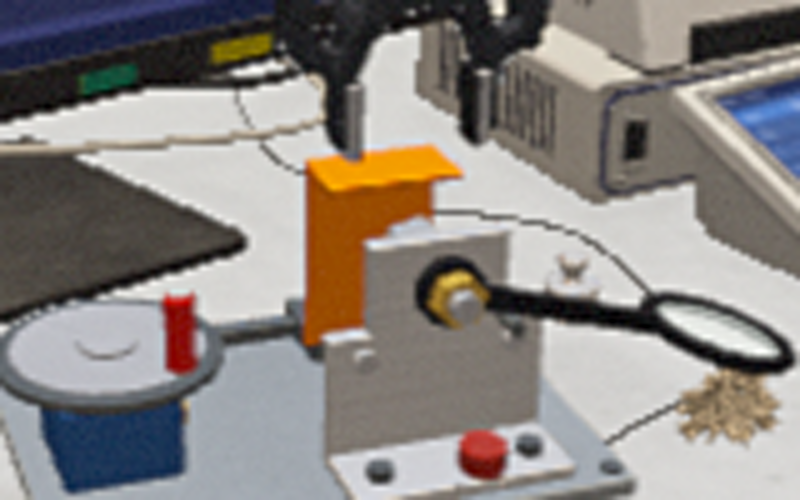

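The hood is fully back, with the gap open behind the bracket at about (410,215). The jaws are above it. I descend, correcting y by −5 mm.

```bash
python3 -m inch '[[0,-0.5,0,0],[0,-0.5,-1,0],[0,-0.5,-2,0],[0,-0.5,-3,0],[0,-0.5,-4,0],[0,-0.5,-4.5,0],[0,-0.5,-5,0],[0,-0.5,-5,0]]'
```

```text
time: 24.15
ee_pos: [0.5421, 0.033, 0.1156]
tcp_rot: [180.0, 0.4, 172.3]
wrist_force: [0.3, 0.1, 0.3]
opening: 0.0551
grasp_force: 0.0
```

```bash
python3 -m inch '[[0,0,-0.5,0],[0,0,-1,0],[0,0,-1.5,0],[0,0,-2,0],[0,0,-2.2,0],[0,0,-2.2,0],[0,0,-2.2,0],[0,0,-2.2,0]]'
python3 -m inch '[[0,0,0,0],[0,0,0,0],[0,0,0,0],[0,0,0,0],[0,0,0,0],[0,0,0,0],[0,0,0,0],[0,0,0,0]]' 2 40
```

```text
time: 25.15
ee_pos: [0.5424, 0.0329, 0.094]
tcp_rot: [180.0, 0.5, 172.3]
wrist_force: [-0.4, -0.1, -0.1]
opening: 0.0546
grasp_force: 0.0
time: 26.15
ee_pos: [0.5422, 0.0325, 0.0942]
tcp_rot: [-180.0, 0.5, 172.2]
wrist_force: [-2.6, -4.3, 4.4]
opening: 0.0321
grasp_force: 39.9
```

It grips near the sagged width (about 33.8 mm). I raise the force so the flats align with the pads, and work vertically to break the friction.

```bash
python3 -m inch '[[0,0,0,0],[0,0,0,0],[0,0,0,0],[0,0,0,0],[0,0,0,0],[0,0,0,0],[0,0,0,0],[0,0,0,0]]' 2 120
python3 -m inch '[[0,0,-0.15,0],[0,0,-0.3,0],[0,0,-0.4,0],[0,0,-0.3,0],[0,0,-0.1,0],[0,0,0,0],[0,0,0,0],[0,0,0,0]]'
```

```text
time: 27.15
ee_pos: [0.5422, 0.0324, 0.0946]
tcp_rot: [-180.0, 0.5, 172.2]
wrist_force: [-3.1, -5.5, 6.8]
opening: 0.0297
grasp_force: 117.8
time: 28.15
ee_pos: [0.5422, 0.0323, 0.0946]
tcp_rot: [-180.0, 0.5, 172.2]
wrist_force: [-2.5, -6.2, 7.6]
opening: 0.0297
grasp_force: 118.7
```

Run:
```python
from h import *
S=bot.camera("scene");c=cv2.resize(S["img"][140:240,260:420],None,fx=5,fy=5,interpolation=cv2.INTER_CUBIC);cv2.imwrite("pics/g3.png",c[...,::-1])
v=np.load("rig.npy");cc,n=np.cos(v[2]),np.sin(v[2])
for x in(-55,-45):
  for q in(0,-.1,-.2,-.3):
    r=np.array([x,-150*np.cos(q),105+150*np.sin(q)])/1000
    u=proj(S,[v[0]+cc*r[0]-n*r[1],v[1]+n*r[0]+cc*r[1],r[2]]);print(x,q,np.round(u,1),"crop",np.round([(u[0]-260)*5,(u[1]-140)*5]))
```

```text
-55 0 [409.4 191.3] crop [747. 257.]
-55 -0.1 [408.4 197. ] crop [742. 285.]
-55 -0.2 [407.  202.7] crop [735. 313.]
-55 -0.3 [405.  208.2] crop [725. 341.]
-45 0 [407.2 189.7] crop [736. 248.]
-45 -0.1 [406.3 195.3] crop [732. 277.]
-45 -0.2 [404.9 200.9] crop [724. 305.]
-45 -0.3 [403.  206.4] crop [715. 332.]
```

View pics/g3.png

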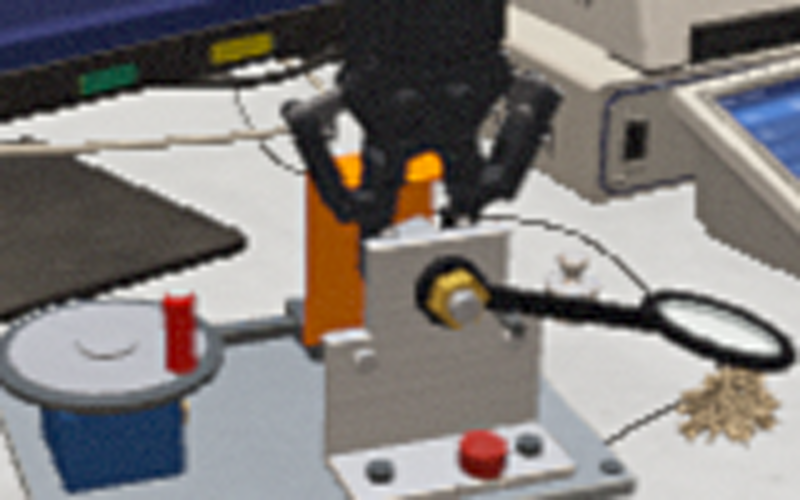

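The lens is still at (720,330), so the pivot is at about −0.3: the corners are jammed by friction at 120 N. I will regrip higher with less force, load the +y pad by pushing towards −y, and drag down so the pads roll the head towards level.

```bash
python3 -m inch '[[0,0,0,0],[0,0,0,0],[0,0,0,0],[0,0,0.3,0],[0,0,0.6,0],[0,0,0.6,0],[0,0,0.6,0],[0,0,0.6,0]]' 4.5 40
python3 -m inch '[[0,0,0,0],[0,0,0,0],[0,0,0,0],[0,0,0,0],[0,0,0,0],[0,0,0,0],[0,0,0,0],[0,0,0,0]]' 2 40
python3 -m inch '[[0,-0.2,0,0],[0,-0.4,0,0],[0,-0.4,-0.2,0],[0,-0.4,-0.4,0],[0,-0.4,-0.6,0],[0,-0.4,-0.8,0],[0,-0.4,-1,0],[0,-0.4,-1,0]]'
```

```text
time: 29.2
ee_pos: [0.5422, 0.0329, 0.0997]
tcp_rot: [180.0, 0.4, 172.3]
wrist_force: [-0.1, 0.0, -0.4]
opening: 0.0449
grasp_force: 0.0
time: 30.2
ee_pos: [0.5421, 0.0325, 0.1]
tcp_rot: [-180.0, 0.5, 172.2]
wrist_force: [-2.3, -4.3, 4.2]
opening: 0.0315
grasp_force: 40.0
time: 31.2
ee_pos: [0.5424, 0.0323, 0.0953]
tcp_rot: [179.5, 0.6, 172.4]
wrist_force: [-19.7, 16.5, 41.5]
opening: 0.0295
grasp_force: 37.3
```

```bash
python3 -m inch '[[0,0,-0.2,0],[0,0,-0.4,0],[0,0,-0.5,0],[0,0,-0.5,0],[0,0,-0.5,0],[0,0,-0.5,0],[0,0,-0.5,0],[0,0,-0.5,0]]'
```

```text
time: 32.2
ee_pos: [0.5441, 0.0322, 0.093]
tcp_rot: [179.5, 0.9, 172.4]
wrist_force: [-20.3, 15.0, 56.0]
opening: 0.0295
grasp_force: 40.2
```

```bash
python3 -m inch '[[0,0,0,0],[0,0,0,0],[0,0,0,0],[0,0,0,0],[0,0,0,0],[0,0,0,0],[0,0,0,0],[0,0,0,0]]' 2 120
cat > lens.py <<'E'
from h import *
# black lens ring ellipse centre in scene -> pivot angle
S=bot.camera("scene");v=np.load("rig.npy");cc,n=np.cos(v[2]),np.sin(v[2])
im=S["img"][165:225,385:422].astype(int);m=(im.max(2)<60).astype(np.uint8)
vv,uu=np.nonzero(m);k=uu>3
c=max(cv2.findContours(m,cv2.RETR_EXTERNAL,cv2.CHAIN_APPROX_NONE)[0],key=len)
print("bbox",cv2.boundingRect(c),"rows",165+vv.min(),165+vv.max(),"right tip",385+uu.max(),165+vv[uu==uu.max()].mean())
for q in(0.1,0,-.1,-.2,-.3):
    P=[]
    for a in np.linspace(0,6.28,60):
        l=150-41*np.cos(a);r=np.array([-50+41*np.sin(a),-l*np.cos(q),105+l*np.sin(q)])/1000
        P.append(proj(S,[v[0]+cc*r[0]-n*r[1],v[1]+n*r[0]+cc*r[1],r[2]]))
    P=np.array(P);print(q,P.min(0).round(1),P.max(0).round(1))
c=cv2.resize(S["img"][140:240,260:420],None,fx=5,fy=5,interpolation=cv2.INTER_CUBIC);cv2.imwrite("pics/g4.png",c[...,::-1])
E
python3 lens.py
```

```text
time: 33.2
ee_pos: [0.5441, 0.0322, 0.0932]
tcp_rot: [179.5, 0.9, 172.4]
wrist_force: [-20.6, 14.2, 58.6]
opening: 0.0286
grasp_force: 114.5
bbox (0, 18, 37, 15) rows 165 197 right tip 421 191.57142857142858
0.1 [391.2 177.6] [426.5 192.7]
0 [391.  183.7] [425.9 198. ]
-0.1 [390.4 189.5] [424.6 203.5]
-0.2 [389.4 194.9] [422.7 209.2]
-0.3 [388. 200.] [420.2 215.2]
```

View pics/g4.png

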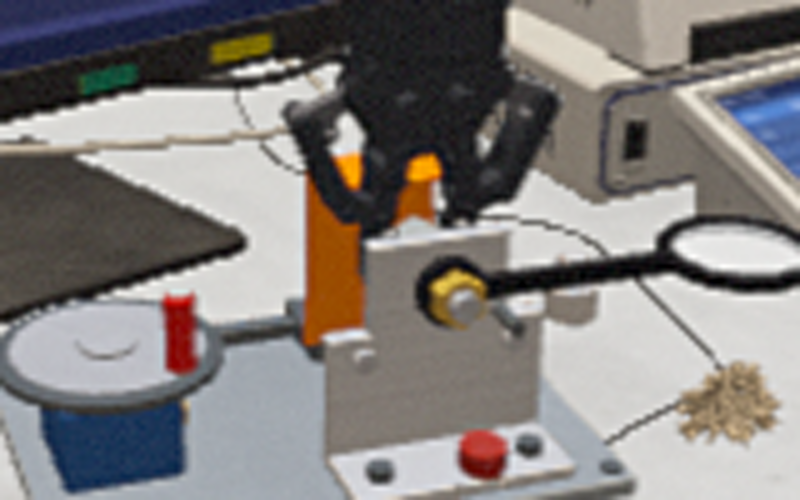

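The arm is up: lens ring at (740,250), rows 183–197, which matches q≈0. I relieve the stored push while holding at 120 N.

```bash
python3 -m inch '[[-0.03,0.05,0.15,0],[-0.06,0.1,0.3,0],[-0.1,0.15,0.45,0],[-0.13,0.2,0.6,0],[-0.15,0.2,0.7,0],[-0.15,0.2,0.8,0],[-0.15,0.2,0.8,0],[-0.15,0.2,0.8,0]]'
python3 - <<'E'
from h import *
exec(open("lens.py").read().split("c=cv2.resize")[0])
big=S["img"][175:205,384:432]
print("min per row",[int(x) for x in S["img"][178:202,404:414].max(2).mean(1)])
print(bot.get_obs()["torque"])
T=bot.camera("top")
for p in (S,T):print([(a["point"],a["score"]) for a in bot.find_in("lens_arm",p)[:2]])
E
```

```text
time: 34.25
ee_pos: [0.5438, 0.0322, 0.0936]
tcp_rot: [179.8, 0.8, 172.3]
wrist_force: [13.5, 5.5, -2.4]
opening: 0.0279
grasp_force: 118.9
bbox (0, 18, 37, 15) rows 165 197 right tip 421 191.57142857142858
0.1 [391.2 177.6] [426.5 192.7]
0 [391.  183.7] [425.9 198. ]
-0.1 [390.4 189.5] [424.6 203.5]
-0.2 [389.4 194.9] [422.7 209.2]
-0.3 [388. 200.] [420.2 215.2]
min per row [119, 116, 111, 112, 111, 63, 74, 156, 194, 227, 230, 228, 228, 229, 232, 234, 134, 44, 17, 42, 154, 223, 219, 216]
[ 1.09342301 -2.76513735  0.08247185]
[([398.9, 192.3], 0.68), ([328.4, 195.9], 0.19)]
[([330.4, 172.1], 0.38)]
```

Level: ring rows 183–197.5 against 183.7–198 predicted at q=0. I hold for one more call to confirm it is stable, then hand in.

```bash
python3 -m inch '[[0.03,0,0,0],[0.05,0,0,0],[0.05,0,0,0],[0.05,0,0,0],[0.05,0,0,0],[0.05,0,0,0],[0.05,0,0,0],[0.05,0,0,0]]'
python3 - <<'E'
from h import *
exec(open("lens.py").read().split("for q in")[0])
print([int(x) for x in S["img"][178:202,404:414].max(2).mean(1)])
T=bot.camera("top")
for n in("coral","objective_can","red_vial","stage_weight"):
    print(n,[(k,onz(p,a["point"],0).round(3),round(a["score"],2)) for k,p in(("S",S),("T",T)) for a in bot.landmark_of(n,p)[:1]])
E
```

```text
time: 35.45
ee_pos: [0.5438, 0.0322, 0.0936]
tcp_rot: [179.8, 0.7, 172.3]
wrist_force: [11.0, 5.3, -0.9]
opening: 0.028
grasp_force: 119.1
bbox (0, 18, 37, 15) rows 165 197 right tip 421 191.57142857142858
[120, 116, 111, 112, 111, 58, 74, 156, 194, 227, 229, 228, 228, 229, 232, 234, 135, 44, 18, 43, 158, 223, 219, 216]
coral [('S', array([ 0.492, -0.123,  0.   ]), 0.61)]
objective_can [('S', array([0.558, 0.299, 0.   ]), 0.79), ('T', array([0.57 , 0.297, 0.   ]), 0.56)]
red_vial [('S', array([ 0.456,  0.045, -0.   ]), 0.55), ('T', array([0.447, 0.051, 0.   ]), 0.62)]
stage_weight [('S', array([ 0.635, -0.131,  0.   ]), 0.59)]
```

```bash
python3 -c "
from workcell import bot
print(bot.job_done())"
```

```text
the job is handed in; nothing more can be done
None
```

I turned the crank to its stop so the hood is fully back, and handed the job in at about 35 s with the gripper holding the magnifier arm level, to camera accuracy, by the bolt head alone; the coral, can, vial and weight were not touched.

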